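# Release the bar clamp and take out the re-faced sanding block

### The job

The glue on the re-faced sanding block in the bar clamp has set. Lift the clamp's red pawl and slide its jaw well back, leaving the clamp open; then take the block out of the clamp and lay it flat on the middle part of the grey folder, setting it down rather than dropping it. Leave the spare sanding block, the tape roll and the glue stick where they are.

Things in the scene. Friction and masses are not known exactly. Their poses are not given: they have to be found in the camera images.
- clamp: Bar clamp screwed down: aluminium bar 237 mm long along its x, 36 mm wide, top 30 mm high, dark feet 64 mm wide. Origin on the cabinet top under the bar; +x points from the red-tabbed pawl to the fixed blue jaw (x 87 to 112 mm). Both blue jaws are 50 mm wide, 64 mm high; the sliding one is at x = -22 to 3 mm when clamped. Teeth for the pawl on the bar are 10 mm wide, tops at 37 mm.
- jaw (a joint): Slide of the near blue jaw: 0 = clamped, grows as it goes back along the clamp's -x, up to 0.045 m. About 2 N of friction; it stays where left. It cannot go back (over 2 mm) while the pawl is down. Its steel lip, 64 mm high, reaches 10 mm over the block's end, 2.5 mm above it, so the block comes up only after the jaw is back.
- pawl (a joint): Hinge of the pawl on the sliding jaw: 0 = down in the teeth, grows to 0.6 rad as the tab is lifted; free of the teeth from about 0.2 rad (tab 10 mm up). Pivot 49 mm towards clamp +x of the tab point and 10 mm lower, axis along clamp y. A weak spring (about 1 N at the tab) drops it when let go: hold it up by the tab and pull along clamp -x, and the jaw comes with it.
- pawl_tab (a point): Point in the middle of the pawl's red tab: 16 mm thick (across the bar, along clamp y), 22 mm long, 26 mm tall, its top 12 mm above this point; this point is 53 mm above the cabinet top when down. Axes as the clamp's, tilted by the pawl's angle. Grip it across its thickness from above; beside it the bar's top is 23 mm below this point.
- work_center (a point): Centre of the brown sanding block in the clamp: 48 mm (its x) by 83 mm (its y) by 26 mm tall, about 55 g. Clamped, its length lies along the bar and it stands on the bar, overhanging it 6 mm each side, its centre 43 mm above the cabinet top; grip it across the 48 mm.
- folder: Flat grey folder, 220 mm (its x) by 300 mm (its y), 9 mm thick, fixed to the cabinet top. Origin at the centre of its underside. The middle part is up to 65 mm either way along its x and 100 mm either way along its y.
- spare_block: A like brown sanding block lying loose on the cabinet top, away from the clamp (48 x 83 x 26 mm, origin at the centre of its underside); to be left alone.
- tape: Roll of masking tape lying flat, 104 mm across, 25 mm tall, origin at the centre of its underside; to be left alone.
- glue_stick: Yellow and red glue stick lying down, 103 mm long, 23 mm thick, origin at the centre of its underside; to be left alone.
Things that resemble listed ones, but are neither listed nor needed, are in the scene too. What is shaped like the part that bears work_center but turquoise is not meant.

How it is judged:
On the way, in this order (a step that is already met when the one before it is completed fails the run):
1. the pawl is lifted out of the teeth (value of joint pawl above 0.15 rad), for 0.1 s.
2. the jaw is slid back at least 25 mm while the block is still in the clamp (value of joint jaw above 0.025 m and z of work_center in the frame of clamp below 0.06 m and horizontal distance between work_center and clamp below 0.08 m), for 0.1 s.
At the end, for the whole second after the job is handed in: The block lies flat (within 10 degrees) and at rest on the grey folder, its centre within 65 mm along the folder's x and 100 mm along its y of the folder's centre; the clamp's jaw is still at least 25 mm back (x of work_center in the frame of folder between -0.065 and 0.065 m and y of work_center in the frame of folder between -0.1 and 0.1 m and z of work_center in the frame of folder between 0.015 and 0.03 m and angle between work_center's own z axis and vertical below 0.17 rad and value of joint jaw above 0.025 m); the robot touches nothing.
It fails at once if the block is let go more than about 35 mm above where it lies (height (world z) of work_center above 0.06 m and contact force between the fingers and work below 0.01 N).
It fails at once if the spare block, the tape roll or the glue stick is moved by more than 20 mm (distance of any of spare_block, tape, glue_stick from where it was at the start of the episode above 0.02 m).
It also fails if it takes over 51 s, if anything falls off the work surface, if the arm or the gripper's body presses on something with over 40 N, if the wrist force passes 120 N, or if a joint passes its speed limit or range.

### The arm

A 7-joint arm with a two-finger parallel gripper is mounted at the origin on a cart in front of the work surface, level with it; the furniture and walls round the work are solid. World frame = base frame: x ahead of the robot, y to its left, z up, the work surface at z = 0. Lengths are in m, angles in rad, forces in N, time in s.
With the tool pointing down it reaches from about 0.35 to 0.9 m from the base axis. Payload 8.1 kg.
Tool frame: the origin (TCP) lies midway between the tips of the shut fingers; the grasp point (between the pads) lies 19 mm behind it (arm.hold_point_z is the distance from the TCP to the grasp point, in m); z points along the fingers, y is the line along which they close (so a half turn about z gives the same grasp; the last joint's range is limited). The gripper opens to 92 mm and grips with 3 to 60 N. Pads are 19 mm wide; open, the fingers measure 130 mm over their backs; the gripper's body (75 mm by 190 mm) begins 47 mm behind the grasp point.
Start: joints at [1.098, 0.434, 0.025, 1.573, -0.012, 1.134, -0.075], TCP at [0.226, -0.583, 0.227] pointing down, gripper open.
Joint ranges: [-2.62, 2.62], [-0.44, 2.09], [-1.27, 1.32], [0.08, 2.57], [-1.32, 4.46], [0.12, 2], [-2.74, 2.74]. Speed limits (rad/s): [2.22, 2.22, 3.01, 3.01, 3.14, 3.14, 3.14].

### API

Orientations are given as a unit quaternion [w, x, y, z].
In Python, from plant import arm, eyes, workorder gives the robot as it stands. The module is installed in compiled form; this text tells all that it offers.
- The arm moves only by the tool jog_arm, never from a script. Its argument "moves" is a list of rows, each a list of 3 entries, a list of its own where there are three numbers: the shift along the world's x, y, z normalised to -1 to 1, where 1 is 0.8 m, then the turn, a rotation vector about the world's x, y, z normalised to -1 to 1, where 1 is 90 degrees, then the opening, from 0 (shut) to 1 (fully open). A call has 1 to 20 rows; each row shifts and turns the commanded pose from where the row before left it; what a row does not reach is not made up. A row lasts 1/10 s, in which the tool goes at most 50 mm and 8.59 degrees, less where a joint would pass 70% of its speed; a pose out of reach is approached as far as the arm can. A call with a number of a shift or a turn outside -1 to 1 is refused whole. A call with a gripper value outside its range is refused whole. The fingers move at their own pace and stop on an object; "newtons" is the grip in N (left out, the last holds). Time passes only in rows, so rows that do not move let the fingers close. It gives the time, the measured TCP pose, the force, the opening and the grip force at its end, in the units of the state.
- arm.get_state(): the state, without advancing time (a new reading comes with each control period).
- eyes.grab_frame(name): name is "side" or "top" or "wrist"; returns a dict with "pixels" (420x560x3 uint8, red, green, blue), "fx", "fy", "cx", "cy" (pixels), "dist" ([k1, k2, p1, p2, k3] as OpenCV has them; the pictures are not rectified), "T" (4x4, takes a point from camera to world coordinates); the wrist camera has in their place "tool_from_camera" (4x4, takes a point from camera to tool coordinates, whose origin is the TCP and whose axes are the flange's). Camera axes: x right, y up, looking along -z (the intrinsics and any distortion apply to the point x, -y, -z); pixel columns grow to the right and rows downward; lengths in m; the calibration is good to about 2 mm. A picture is of the moment at which its call begins: read the wrist's pose just before it. There is no depth.
- workorder.finish_job(): hands the job in; it is judged then, once.
The state is a dict: "time_s": time; "joint_positions": joint angles; "joint_vel": joint speeds; "joint_torque": joint torques, N m; "ee_pos": TCP position; "eef_rot": TCP orientation; "wrist_force": force on the tool from outside, world axes, zero at the start; "ft_torque": the same for the moment, N m; "width": finger opening in m; "finger_force": force on a finger pad.
Only numpy, scipy, OpenCV 4.12 (cv2) and the standard library are available. Lean on these libraries where they do the work, as an engineer would, in place of code of your own. Each camera call takes 0.05 s, during which the arm holds its last target. There are 200 camera calls.

## Working session

There is one attempt and no reset: what is moved stays moved. The work goes in short steps, Python scripts to look and compute and a tool call to move; the robot and the scene stay as the last step left them, time stands still between calls to the robot, and variables do not carry over. Pictures are saved under pics/ and viewed, at most 10 in all, crops included, and the job is handed in when it is done.

Besides the shell and the picture viewer there is one more tool, called by a JSON object that holds its "fn" and its "kwargs", one argument or row to a line. jog_arm: Moves the arm, as the interface text tells. Its arguments: {"type":"object","properties":{"moves":{"type":"array","items":{"type":"array"}},"newtons":{"type":"number"}},"required":["moves"]}

```bash
mkdir -p pics; cat > h.py <<'E'
import numpy as np, cv2
from plant import arm, eyes, workorder
from scipy.spatial.transform import Rotation as R
def grab(n,save=None):
    s=arm.get_state(); f=eyes.grab_frame(n)
    if 'T' not in f:
        q=s['eef_rot']; M=np.eye(4); M[:3,:3]=R.from_quat([q[1],q[2],q[3],q[0]]).as_matrix(); M[:3,3]=s['ee_pos']
        f['T']=M@np.array(f['tool_from_camera'])
    f['T']=np.array(f['T'])
    if save: cv2.imwrite('pics/'+save,cv2.cvtColor(f['pixels'],cv2.COLOR_RGB2BGR))
    return f
def ray(f,uv):
    K=np.array([[f['fx'],0,f['cx']],[0,f['fy'],f['cy']],[0,0,1.]])
    p=cv2.undistortPoints(np.array(uv,float).reshape(-1,1,2),K,np.array(f['dist'],float))[:,0]
    d=np.c_[p[:,0],-p[:,1],-np.ones(len(p))]@f['T'][:3,:3].T
    return f['T'][:3,3],d/np.linalg.norm(d,axis=1)[:,None]
def onz(f,uv,z):
    o,d=ray(f,uv); return o+d*((z-o[2])/d[:,2])[:,None]
def tri(f1,u1,f2,u2):
    o1,d1=ray(f1,u1);o2,d2=ray(f2,u2);out=[]
    for a,b in zip(d1,d2):
        t=np.linalg.lstsq(np.c_[a,-b],o2-o1,rcond=None)[0]
        p,q=o1+a*t[0],o2+b*t[1]; out.append(np.r_[(p+q)/2,np.linalg.norm(p-q)])
    return np.array(out)
E
python3 - <<'E'
from h import *
for n in ('top','side','wrist'):
    f=grab(n,n+'0.png'); print(n,f['fx'],f['T'][:3,3].round(3),(-f['T'][:3,2]).round(2))
print(arm.get_state()['eef_rot'],arm.hold_point_z)
E
```

```text
top 468.26703140998524 [ 0.277 -0.038  1.281] [ 0.18  0.02 -0.98]
side 519.1069526024887 [-0.112 -1.573  0.74 ] [ 0.35  0.86 -0.37]
wrist 340.2843943743758 [ 0.291 -0.557  0.384] [-0.24 -0.09 -0.97]
[-6.00556304e-04  9.82960738e-01  1.83814568e-01 -1.76968262e-04] 0.0188
```

View pics/top0.png

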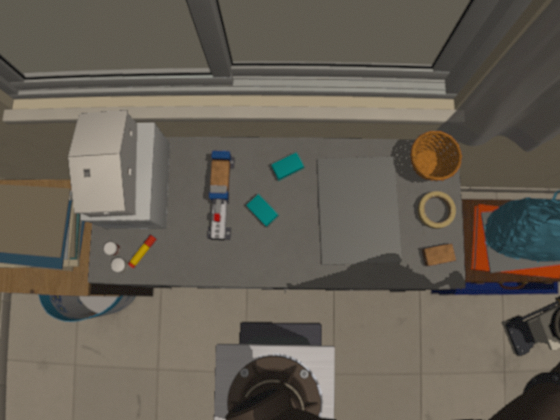

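View pics/side0.png

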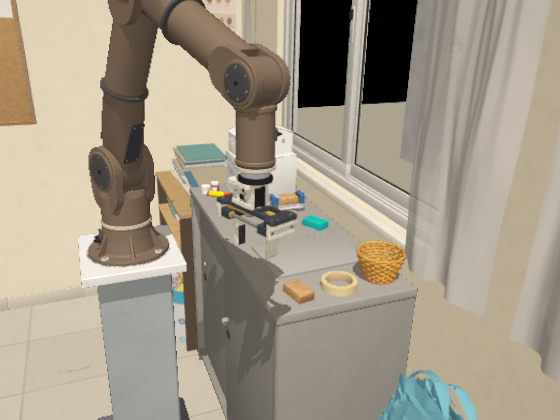

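The top view shows the clamp at about (219,195), with the red tab at (217,217), the brown block at (220,178) and blue jaws at (221,155) and (218,197). The folder is centred near (360,210), the spare block is at (438,254), the tape at (437,209) and the glue stick at (143,251). In the side view the arm partly hides the clamp.

```bash
python3 - <<'E'
from h import *
f=grab('top'); hsv=cv2.cvtColor(f['pixels'],cv2.COLOR_RGB2HSV)
def comps(n,lo,hi,z,roi=(190,140,250,245)):
    m=cv2.inRange(hsv,lo,hi); k=np.zeros_like(m); x0,y0,x1,y1=roi;k[y0:y1,x0:x1]=m[y0:y1,x0:x1]
    c,_=cv2.findContours(k,cv2.RETR_EXTERNAL,cv2.CHAIN_APPROX_NONE)
    for q in c:
        if cv2.contourArea(q)>8:
            r=cv2.minAreaRect(q); b=cv2.boxPoints(r); w=onz(f,b,z)
            print(n,np.round(r[0],1),np.round(r[1],1),round(r[2],1),onz(f,[r[0]],z)[0].round(3),np.round([np.linalg.norm(w[i]-w[i-1]) for i in (1,2)],3), np.round(np.degrees(np.arctan2(*(w[1]-w[0])[1::-1])),1))
comps('red',(0,150,90),(6,255,255),.065)
comps('red2',(170,150,90),(180,255,255),.065)
comps('blue',(100,120,50),(125,255,255),.064)
comps('brown',(8,80,60),(20,255,255),.056)
g=cv2.GaussianBlur(f['pixels'],(3,3),0); print('folder px',g[210,360],g[210,300],g[210,410])
c=f['pixels'][135:250,180:420]; cv2.imwrite('pics/topc.png',cv2.cvtColor(cv2.resize(c,None,fx=3.3,fy=3.3,interpolation=cv2.INTER_CUBIC),cv2.COLOR_RGB2BGR))
E
```

```text
red [216.5 217. ] [6. 5.] 90.0 [0.484 0.157 0.065] [0.013 0.016] -89.3
blue [218. 196.] [ 6. 18.] 90.0 [0.541 0.155 0.064] [0.049 0.016] -89.4
blue [220.6 154.6] [17.3  7.7] 3.6 [0.656 0.153 0.064] [0.022 0.048] -0.8
brown [219.5 174.5] [29. 19.] 90.0 [0.603 0.155 0.056] [0.052 0.081] -89.6
folder px [108 104  96] [100  95  88] [101  96  89]
```

View pics/topc.png

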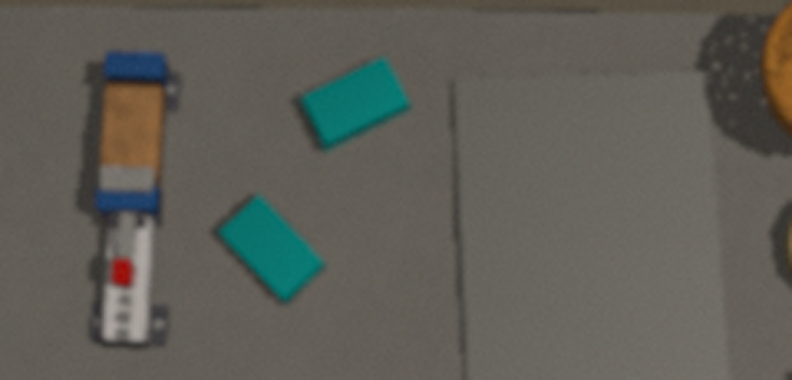

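The crop shows the clamp with its red tab, the near jaw with the steel lip above the block's end, and turquoise blocks off to the side. The folder's far edge runs from about (318,159) to (394,156) in full-frame pixels. Next I'll bring the wrist camera over the clamp.

{"fn": "jog_arm", "kwargs": {
  "moves": [
    [[0.019,0.051,0.002],[0,0,0],1],
    [[0.019,0.051,0.002],[0,0,-0.03],1],
    [[0.019,0.051,0.002],[0,0,-0.03],1],
    [[0.019,0.051,0.002],[0,0,-0.03],1],
    [[0.019,0.051,0.002],[0,0,-0.03],1],
    [[0.019,0.051,0.002],[0,0,-0.03],1],
    [[0.019,0.051,0.002],[0,0,-0.03],1],
    [[0.019,0.051,0.002],[0,0,-0.03],1],
    [[0.019,0.051,0.002],[0,0,-0.03],1],
    [[0.019,0.051,0.002],[0,0,-0.012],1],
    [[0.019,0.051,0.002],[0,0,0],1],
    [[0.019,0.051,0.002],[0,0,0],1],
    [[0.019,0.051,0.002],[0,0,0],1],
    [[0.019,0.051,0.002],[0,0,0],1],
    [[0.019,0.051,0.002],[0,0,0],1],
    [[0.019,0.051,0],[0,0,0],1],
    [[0.019,0.051,0],[0,0,0],1],
    [[0.019,0.051,0],[0,0,0],1],
    [[0,0,0],[0,0,0],1],
    [[0,0,0],[0,0,0],1]
  ]
}}

```text
time_s: 2.2
ee_pos: [0.4992, 0.1525, 0.2503]
eef_rot: [0.0, 1.0, -0.012, -0.001]
wrist_force: [0.7, -0.2, 0.5]
width: 0.0917
finger_force: 0.0
```

```bash
python3 - <<'E'
from h import *
s=arm.get_state(); print(s['time_s'],s['ee_pos'],s['eef_rot'],s['joint_positions'])
f=grab('wrist','w1.png'); np.save('w1.npy',f,allow_pickle=True)
t=grab('top'); np.save('t.npy',t,allow_pickle=True)
E
```

```text
2.2 [0.49920008 0.15250997 0.25029438] [ 2.44008637e-05  9.99929190e-01 -1.18891718e-02 -5.11120744e-04] [-0.04222933  0.28818937 -0.45048216  1.75829831  0.13696335  1.1270955
 -2.13020932]
```

View pics/w1.png

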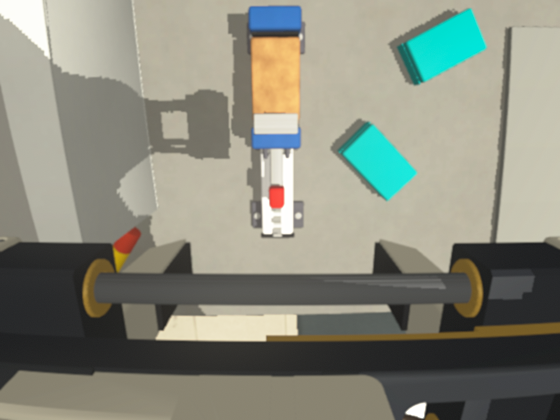

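The wrist view shows the clamp: tab at (276,197), near jaw at (276,137), far jaw at (275,20) and block at (276,75). I'll shift 80 mm along y to get a baseline for triangulation.

{"fn": "jog_arm", "kwargs": {
  "moves": [
    [[0,-0.05,0],[0,0,0],1],
    [[0,-0.05,0],[0,0,0],1],
    [[0,0,0],[0,0,0],1],
    [[0,0,0],[0,0,0],1]
  ]
}}

```text
time_s: 2.7
ee_pos: [0.4992, 0.0692, 0.2509]
eef_rot: [0.0, 1.0, -0.015, 0.0]
wrist_force: [0.1, 0.8, -1.0]
width: 0.0918
finger_force: 0.0
```

```bash
cat >> h.py <<'E'
def boxes(f,zs=dict(red=.065,blue=.064,brown=.056)):
    hsv=cv2.cvtColor(f['pixels'],cv2.COLOR_RGB2HSV); out={}
    for n,lo,hi in (('red',(0,170,90),(6,255,255)),('blue',(100,120,50),(125,255,255)),('brown',(8,90,60),(20,255,255))):
        m=cv2.inRange(hsv,lo,hi)
        if n=='red': m|=cv2.inRange(hsv,(172,170,90),(180,255,255))
        m=cv2.morphologyEx(m,cv2.MORPH_OPEN,np.ones((3,3)))
        for q in cv2.findContours(m,cv2.RETR_EXTERNAL,cv2.CHAIN_APPROX_NONE)[0]:
            if cv2.contourArea(q)<60: continue
            r=cv2.minAreaRect(q)
            w=onz(f,[r[0]],zs[n])[0]
            if abs(w[1]-.155)<.06: out.setdefault(n,[]).append((r,w))
    return out
E
python3 - <<'E'
from h import *
a=np.load('w1.npy',allow_pickle=True).item(); b=grab('wrist','w2.png')
s=arm.get_state();print(s['ee_pos'])
for f in (a,b):
    for n,l in boxes(f).items():
        for r,w in l: print(n,np.round(r[0],1),np.round(r[1],1),round(r[2],1),w.round(4))
A,B=boxes(a),boxes(b)
for n in A:
    if n in B and len(A[n])==len(B[n]): print(n,tri(a,[r[0] for r,_ in A[n]],b,[r[0] for r,_ in B[n]]).round(4))
t=np.load('t.npy',allow_pickle=True).item()
c=onz(t,[(318,159),(393.6,156),(321,263),(400,263)],.009); print(c.round(3),c.mean(0).round(3))
E
```

```text
[0.49925496 0.07074144 0.25098508]
red [276. 197.] [18. 12.] 90.0 [0.4869 0.1589 0.065 ]
blue [275.5 141. ] [13.1 47.2] 88.7 [0.5441 0.1577 0.064 ]
blue [274.5  18.5] [23. 51.] 90.0 [0.6579 0.1554 0.064 ]
brown [291. 338.] [48.  6.] -0.0 [0.3087 0.1463 0.056 ]
brown [274.5  74.5] [49. 77.] -0.0 [0.6084 0.157  0.056 ]
red [199.  199.5] [19. 16.] 90.0 [0.4871 0.1562 0.065 ]
blue [185.5 144.5] [13. 29.] 90.0 [0.5443 0.1649 0.064 ]
blue [188.5  24. ] [26. 55.] 90.0 [0.6572 0.152  0.064 ]
brown [192.5  83. ] [86.1 52.3] 87.4 [0.604  0.1545 0.056 ]
red [[4.842e-01 1.592e-01 5.330e-02 2.000e-04]]
blue [[5.462e-01 1.572e-01 9.140e-02 1.000e-04]
 [6.612e-01 1.556e-01 4.970e-02 8.000e-04]]
[[ 0.663 -0.115  0.009]
 [ 0.675 -0.33   0.009]
 [ 0.371 -0.124  0.009]
 [ 0.373 -0.339  0.009]] [ 0.52  -0.227  0.009]
```

View pics/w2.png

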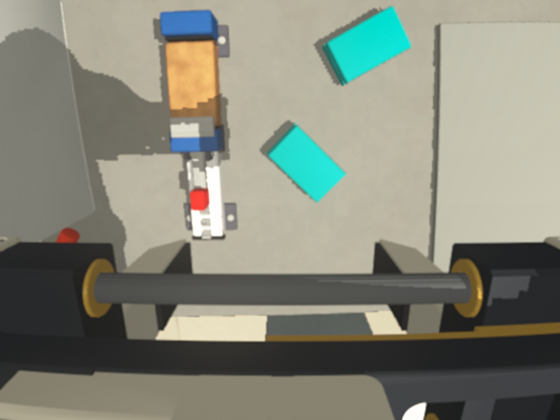

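Triangulation puts the tab at (0.484, 0.159, 0.053). That matches the stated 53 mm height, and the jaws agree with the given sizes. Moving above the tab.

{"fn": "jog_arm", "kwargs": {
  "moves": [
    [[-0.009,0.054,0],[0,0,0],0.6],
    [[-0.01,0.054,0],[0,0,0],0.6],
    [[0,0,-0.05],[0,0,0],0.6],
    [[0,0,-0.05],[0,0,0],0.6],
    [[0,0,-0.05],[0,0,0],0.6],
    [[0,0,-0.05],[0,0,0],0.6],
    [[0,0,0],[0,0,0],0.6],
    [[0,0,0],[0,0,0],0.6]
  ]
}}

```text
time_s: 3.55
ee_pos: [0.4839, 0.1588, 0.0913]
eef_rot: [-0.0, 1.0, -0.012, -0.001]
wrist_force: [0.2, -0.1, 1.4]
width: 0.0547
finger_force: 0.0
```

```bash
python3 - <<'E'
from h import *
s=arm.get_state();print(s['ee_pos'],s['eef_rot'],s['width'])
f=grab('wrist','w3.png')
for n,l in boxes(f).items():
    for r,w in l: print(n,np.round(r[0],1),np.round(r[1],1),w.round(4))
# block top height: left/right edges across w1/w2, at the same world row
a=np.load('w1.npy',allow_pickle=True).item(); print(a['T'][:3,3])
E
```

```text
[0.48392935 0.1588456  0.09128088] [-5.37453465e-05  9.99922731e-01 -1.24184440e-02 -5.58552549e-04] 0.054722855657213514
red [282.  235.5] [31. 24.] [0.4868 0.1588 0.065 ]
blue [280.5 129. ] [34. 89.] [0.5466 0.158  0.064 ]
brown [304.5 335.9] [ 12.1 241.1] [0.4122 0.1458 0.056 ]
brown [295.6  22.8] [27.6 15.6] [0.6012 0.1487 0.056 ]
brown [258.1  39.9] [81.1 45.5] [0.5931 0.1687 0.056 ]
[0.56883161 0.15096852 0.408257  ]
```

View pics/w3.png

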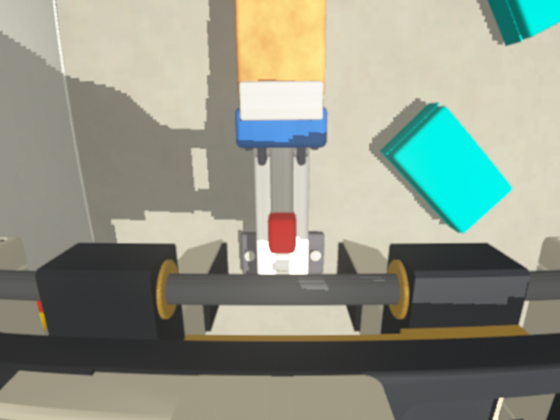

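From close by, the tab at (282,235) is centred between the fingers, whose midpoint is about column 283. I'll go down, grip, lift by turning about the pivot, and check.

{"fn": "jog_arm", "kwargs": {
  "moves": [
    [[0,0,-0.022],[0,0,0],0.6],
    [[0,0,-0.022],[0,0,0],0.6],
    [[0,0,-0.02],[0,0,0],0.6],
    [[0,0,0],[0,0,0],0.6],
    [[0,0,0],[0,0,0],0],
    [[0,0,0],[0,0,0],0],
    [[0,0,0],[0,0,0],0],
    [[0,0,0],[0,0,0],0],
    [[0,0,0],[0,0,0],0],
    [[0,0,0],[0,0,0],0]
  ],
  "newtons": 20
}}

```text
time_s: 4.6
ee_pos: [0.4844, 0.1591, 0.0398]
eef_rot: [-0.001, 1.0, -0.013, 0.0]
wrist_force: [1.3, 0.5, 0.3]
width: 0.0157
finger_force: 20.0
```

{"fn": "jog_arm", "kwargs": {
  "moves": [
    [[0,0,0.0045],[0,0.048,0],0],
    [[0,0,0.0045],[0,0.048,0],0],
    [[0.001,0,0.0045],[0,0.048,0],0],
    [[0.001,0,0.0045],[0,0.048,0],0],
    [[0,0,0],[0,0,0],0],
    [[0,0,0],[0,0,0],0]
  ]
}}

```text
time_s: 5.2
ee_pos: [0.4855, 0.159, 0.0539]
eef_rot: [0.001, 0.988, -0.013, -0.151]
wrist_force: [-1.4, 3.4, 2.6]
width: 0.016
finger_force: 20.0
```

{"fn": "jog_arm", "kwargs": {
  "moves": [
    [[-0.006,0,0],[0,0,0],0],
    [[-0.006,0,0],[0,0,0],0],
    [[-0.006,0,0],[0,0,0],0],
    [[-0.006,0,0],[0,0,0],0],
    [[-0.006,0.001,0],[0,0,0],0],
    [[-0.006,0,0],[0,0,0],0],
    [[-0.006,0,0],[0,0,0],0],
    [[-0.006,0,0],[0,0,0],0],
    [[0,0,0],[0,0,0],0],
    [[0,0,0],[0,0,0],0]
  ]
}}

```text
time_s: 6.2
ee_pos: [0.4466, 0.1596, 0.0541]
eef_rot: [0.002, 0.989, -0.012, -0.15]
wrist_force: [-0.7, 5.4, -1.9]
width: 0.016
finger_force: 20.0
```

{"fn": "jog_arm", "kwargs": {
  "moves": [
    [[0,0,-0.004],[0,-0.048,0],0],
    [[0,0,-0.004],[0,-0.048,0],0],
    [[0,0,-0.004],[0,-0.048,0],0],
    [[0,0,0],[0,0,0],0.6],
    [[0,0,0],[0,0,0],0.6],
    [[0,0,0],[0,0,0],0.6],
    [[0,0,0],[0,0,0],0.6],
    [[0,0,0.03],[0,0,0],0.6],
    [[0,0,0.05],[0,-0.048,0],0.6],
    [[0,0,0.06],[0,0,0],1],
    [[0.04,0,0.06],[0,0,0],1],
    [[0.04,0,0.05],[0,0,0],1],
    [[0,0,0],[0,0,0],1],
    [[0,0,0],[0,0,0],1]
  ]
}}

```text
time_s: 7.6
ee_pos: [0.5072, 0.1586, 0.2373]
eef_rot: [-0.0, 1.0, -0.014, 0.0]
wrist_force: [-0.6, -0.8, -0.5]
width: 0.0892
finger_force: 0.0
```

```bash
python3 - <<'E'
from h import *
s=arm.get_state();print(s['time_s'],s['ee_pos'],s['eef_rot'])
f=grab('wrist','w4.png'); np.save('w4.npy',f,allow_pickle=True); print(f['T'][:3,3])
for n,l in boxes(f).items():
    for r,w in l: print(n,np.round(r[0],1),np.round(r[1],1),round(r[2],1),w.round(4))
E
```

```text
7.6 [0.5072321  0.15857092 0.23726128] [-3.06257542e-04  9.99904711e-01 -1.37997998e-02  2.02271858e-04]
[0.57662998 0.15666025 0.39532324]
red [283.  243.5] [19. 14.] 90.0 [0.4487 0.1593 0.065 ]
blue [282.  189.5] [11. 46.] 90.0 [0.5056 0.1586 0.064 ]
blue [280.5  24. ] [24. 53.] 90.0 [0.6581 0.1556 0.064 ]
brown [332. 338.] [  6.7 140. ] 89.2 [0.3251 0.1054 0.056 ]
brown [281.   86.5] [89. 50.] 90.0 [0.6041 0.1567 0.056 ]
```

View pics/w4.png

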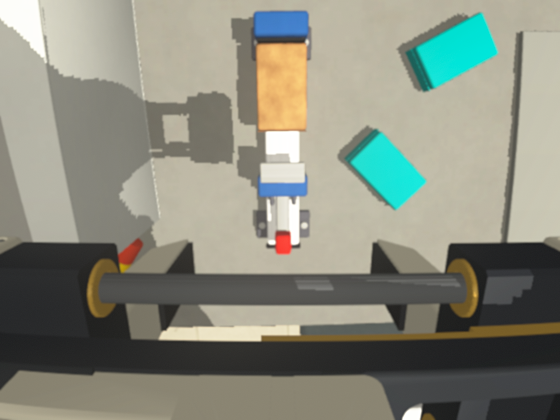

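The jaw is now about 38 mm back: its blue centre moved from x 0.544 to 0.506. The block, at (281,86), is free of the lip and sits around (0.604, 0.157). I'll move above it and measure its height from a second view.

{"fn": "jog_arm", "kwargs": {
  "moves": [
    [[0.04,0,-0.03],[0,0,0],1],
    [[0.04,-0.001,-0.04],[0,0,0],1],
    [[0.041,-0.001,-0.04],[0,0,0],1],
    [[0,0,-0.04],[0,0,0],1],
    [[0,0,0],[0,0,0],1],
    [[0,0,0],[0,0,0],1]
  ]
}}

```text
time_s: 8.25
ee_pos: [0.6013, 0.1574, 0.1161]
eef_rot: [0.0, 1.0, -0.012, -0.002]
wrist_force: [-0.3, -0.7, 1.3]
width: 0.0918
finger_force: 0.0
```

```bash
python3 - <<'E'
from h import *
a=np.load('w4.npy',allow_pickle=True).item(); b=grab('wrist','w5.png'); s=arm.get_state(); print(s['ee_pos'],b['T'][:3,3])
P=[]
for f in (a,b):
    l=[r for r,w in boxes(f).get('brown',[]) if abs(w[0]-.6)<.05]
    r=max(l,key=lambda r:r[1][0]*r[1][1]); q=cv2.boxPoints(r); print(q.tolist())
    q=q[np.argsort(q[:,1])]; nr=q[2:]; nr=nr[np.argsort(nr[:,0])]; P.append(nr)
print(tri(a,P[0],b,P[1]).round(4))
print(onz(b,P[1],.056).round(4))
t=grab('top')['pixels']
E
```

```text
[0.60237113 0.15783453 0.11764636] [0.67140023 0.1558331  0.27384354]
[[256.0, 42.0], [306.0, 42.0], [306.0, 131.0], [256.0, 131.0]]
[[246.0, 156.0], [318.0, 156.0], [318.0, 273.0], [246.0, 273.0]]
[[0.5631 0.1833 0.0534 0.0014]
 [0.5616 0.133  0.0532 0.0006]]
[[0.5644 0.1837 0.056 ]
 [0.563  0.133  0.056 ]]
```

View pics/w5.png

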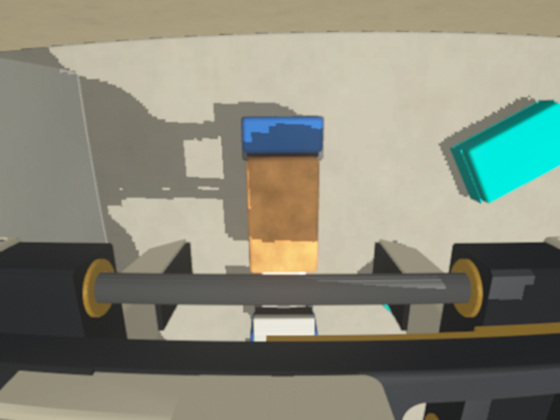

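The block spans columns 246–318, midway between the fingers. Triangulation gives a top at about 54 mm (56 expected) and a width of about 50 mm, so I'll go down and grip.

{"fn": "jog_arm", "kwargs": {
  "moves": [
    [[0.001,0,-0.03],[0,0,0],1],
    [[0,0,-0.03],[0,0,0],1],
    [[0,0,-0.03],[0,0,0],1],
    [[0,0,-0.019],[0,0,0],1],
    [[0,0,0],[0,0,0],1],
    [[0,0,0],[0,0,0],0],
    [[0,0,0],[0,0,0],0],
    [[0,0,0],[0,0,0],0],
    [[0,0,0],[0,0,0],0],
    [[0,0,0],[0,0,0],0],
    [[0,0,0],[0,0,0],0]
  ],
  "newtons": 25
}}

```text
time_s: 9.45
ee_pos: [0.6041, 0.1572, 0.03]
eef_rot: [-0.0, 1.0, -0.013, 0.0]
wrist_force: [-0.1, -0.2, 0.2]
width: 0.0485
finger_force: 1.2
```

{"fn": "jog_arm", "kwargs": {
  "moves": [
    [[0,0,0],[0,0,0],0],
    [[0,0,0],[0,0,0],0],
    [[0,0,0.01],[0,0,0],0],
    [[0,0,0.015],[0,0,0],0],
    [[0,0,0.03],[0,0,0],0],
    [[0,0,0.05],[0,0,0],0],
    [[0,0,0.05],[0,0,0],0],
    [[0,0,0],[0,0,0],0],
    [[0,0,0],[0,0,0],0]
  ]
}}

```text
time_s: 10.35
ee_pos: [0.6047, 0.1575, 0.1557]
eef_rot: [-0.0, 1.0, -0.013, 0.001]
wrist_force: [0.2, 0.1, -1.2]
width: 0.0483
finger_force: 25.0
```

```bash
python3 - <<'E'
from h import *
s=arm.get_state();print(s['ee_pos'],s['width'],s['finger_force'])
f=grab('wrist','w6.png');t=grab('top')
# folder edges: row/column gradient profiles
g=cv2.GaussianBlur(cv2.cvtColor(t['pixels'],cv2.COLOR_RGB2GRAY),(3,3),0).astype(float)
for r in (180,210,240):
    print(r,np.round(g[r-4:r+5].mean(0)[[*range(314,326)]]),np.round(g[r-4:r+5].mean(0)[[*range(390,406)]]))
E
```

```text
[0.60471564 0.15750841 0.15566836] 0.048304287565754375 24.980639219284058
180 [110. 108. 102.  96.  99. 107. 113. 114. 114. 114. 115. 115.] [122. 123. 123. 123. 122. 120. 116. 113. 111. 109. 108. 106. 104. 101.
  97.  94.]
210 [112. 112. 108. 101.  92.  93. 103. 112. 116. 116. 116. 116.] [125. 125. 126. 126. 126. 126. 125. 122. 118. 115. 113. 113. 113. 112.
 112. 112.]
240 [ 95. 103. 109. 111. 107.  98.  95. 103. 114. 118. 119. 119.] [128. 128. 128. 128. 128. 128. 128. 129. 129. 126. 121. 116. 114. 115.
 115. 115.]
```

View pics/w6.png

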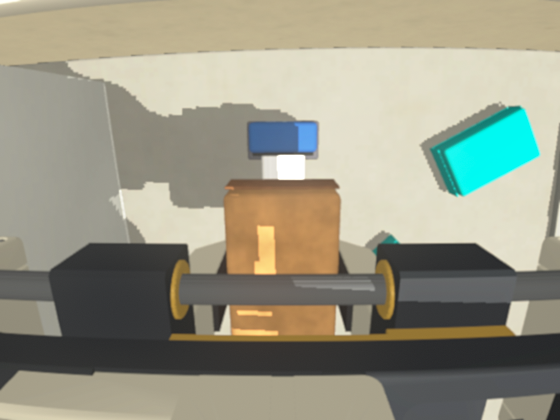

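The block is held level at 25 N, at (281,260). The folder's side edges at row 210 are at columns 319 and 398, so its centre is about (0.52, -0.227) and its size about 0.30 × 0.215 m, which matches. I'll carry the block over.

{"fn": "jog_arm", "kwargs": {
  "moves": [
    [[-0.005,-0.02,0],[0,0,0],0],
    [[-0.01,-0.04,0],[0,0,0],0],
    [[-0.01,-0.05,0],[0,0,0],0],
    [[-0.01,-0.05,0],[0,0,0],0],
    [[-0.01,-0.05,0],[0,0,0],0],
    [[-0.01,-0.05,0],[0,0,0],0],
    [[-0.01,-0.05,0],[0,0,0],0],
    [[-0.01,-0.05,0],[0,0,0],0],
    [[-0.01,-0.05,0],[0,0,0],0],
    [[-0.01,-0.04,0],[0,0,0],0],
    [[0,-0.02,0],[0,0,0],0],
    [[0,-0.01,0],[0,0,0],0],
    [[0,0,-0.03],[0,0,0],0],
    [[0,0,-0.05],[0,0,0],0],
    [[0,0,-0.05],[0,0,0],0],
    [[0,0,-0.02],[0,0,0],0],
    [[0,0,0],[0,0,0],0],
    [[0,0,0],[0,0,0],0]
  ]
}}

```text
time_s: 12.25
ee_pos: [0.5286, -0.2255, 0.034]
eef_rot: [-0.0, 1.0, -0.012, -0.0]
wrist_force: [0.4, -1.0, -0.1]
width: 0.0485
finger_force: 25.0
```

```bash
python3 - <<'E'
from h import *
s=arm.get_state();print(s['time_s'],s['ee_pos'],s['eef_rot'],s['width'],s['finger_force'],s['wrist_force'])
E
```

```text
12.25 [ 0.52862189 -0.22549668  0.03401908] [-4.16824500e-04  9.99925624e-01 -1.21889945e-02 -1.76212680e-05] 0.04848690782052369 24.980622231960297 [ 0.3826116  -1.02911591 -0.11872494]
```

{"fn": "jog_arm", "kwargs": {
  "moves": [
    [[0,0,-0.01],[0,0,0],0],
    [[0,0,-0.01],[0,0,0],0],
    [[0,0,-0.004],[0,0,0],0],
    [[0,0,-0.002],[0,0,0],0],
    [[0,0,-0.002],[0,0,0],0],
    [[0,0,0],[0,0,0],0],
    [[0,0,0],[0,0,0],0]
  ]
}}

```text
time_s: 12.95
ee_pos: [0.5281, -0.2268, 0.0115]
eef_rot: [0.0, 1.0, -0.013, 0.0]
wrist_force: [-0.1, -0.5, -0.8]
width: 0.0482
finger_force: 25.0
```

Within about 2 mm of the folder and no contact force yet, so I'll lower slightly more, open, and rise.

{"fn": "jog_arm", "kwargs": {
  "moves": [
    [[0,0,-0.0015],[0,0,0],0],
    [[0,0,0],[0,0,0],0],
    [[0,0,0],[0,0,0],1],
    [[0,0,0],[0,0,0],1],
    [[0,0,0],[0,0,0],1],
    [[0,0,0],[0,0,0],1],
    [[0,0,0],[0,0,0],1],
    [[0,0,0.02],[0,0,0],1],
    [[0,0,0.04],[0,0,0],1],
    [[0,0,0.05],[0,0,0],1],
    [[0,0,0.05],[0,0,0],1],
    [[-0.05,0,0.05],[0,0,0],1],
    [[-0.05,0,0.02],[0,0,0],1],
    [[0,0,0],[0,0,0],1],
    [[0,0,0],[0,0,0],1]
  ]
}}

```text
time_s: 14.45
ee_pos: [0.4523, -0.2272, 0.1903]
eef_rot: [0.001, 1.0, -0.014, 0.001]
wrist_force: [1.3, -0.2, 0.6]
width: 0.0918
finger_force: 0.0
```

```bash
python3 - <<'E'
from h import *
s=arm.get_state();print(s['time_s'],s['ee_pos'],s['width'])
f=grab('wrist','w7.png')
hsv=cv2.cvtColor(f['pixels'],cv2.COLOR_RGB2HSV)
m=cv2.inRange(hsv,(8,90,60),(20,255,255)); m[235:]=0
c=max(cv2.findContours(m,cv2.RETR_EXTERNAL,cv2.CHAIN_APPROX_NONE)[0],key=cv2.contourArea); r=cv2.minAreaRect(c)
w=onz(f,cv2.boxPoints(r),.035); print(r,w.round(3),w.mean(0).round(3))
E
```

```text
14.45 [ 0.45233197 -0.22723774  0.19031323] 0.09182439591168058
((278.5, 109.0), (92.0, 53.0), 90.0) [[ 0.568 -0.205  0.035]
 [ 0.566 -0.251  0.035]
 [ 0.486 -0.25   0.035]
 [ 0.488 -0.201  0.035]] [ 0.527 -0.227  0.035]
```

View pics/w7.png

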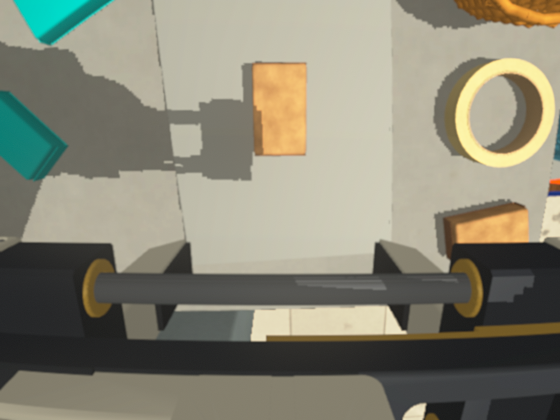

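The block lies flat at (279,109), in the middle of the folder and centred at (0.527, -0.227). The tape and spare block are where they were, and the gripper is clear.

```bash
python3 -c "
from plant import workorder
print(workorder.finish_job())"
```

```text
the job is handed in; nothing more can be done
None
```

The job is handed in at about 14.5 s of the 51 s: the clamp's jaw is about 38 mm back and open, and the block lies flat near the folder's centre; the system gave no verdict.

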